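# Slide a sample panel out over the ledge end for the balance

## Task

The flat metal sample panel on the white ledge is to be picked up by its edge and weighed next. With the fingertips, push it flat and square against the ledge's raised back lip and along the ledge until about a third of its length sticks out past the end of the ledge nearest the balance. Only push it, never lift it or let it tip off, leave the dish, the jar and the weight where they stand, and move clear when done.

Things in the scene. Friction and masses are not known exactly. Their poses are not given: they have to be found in the camera images.
- panel_center (a point): Centre (half-way up) of the sample panel: a loose plain mid-grey coated metal plate, 90 mm along its x, 130 mm along its y (its length) and 6 mm thick, about 0.13 to 0.27 kg. It starts lying flat in the middle part of the ledge, a little askew (up to 9 degrees) and up to 30 mm off the lip.
- ledge: White metal riser, fixed. Origin on the table under its middle; z up, y along the ledge, x away from the robot (turned up to 17 degrees from the world axes). Flat deck 60 mm above the origin, from its open front edge at x = -80 mm to the inner face of the lip at x = +70 mm; both ends, y = -160 and +160 mm, are open. The straight bare-metal lip runs the whole length and stands 10 mm above the deck.
- balance: White bench balance with a round metal pan on top and a display facing the robot's side, 220 mm deep, 170 mm wide, 73 mm high, fixed; origin on the table under its centre. It stands beyond one end of the ledge, about 370 mm from the ledge's middle: the sign of its y in the ledge's frame tells which end.
- case: Blue closed hard case, 170 x 200 x 59 mm with a handle towards the robot's side, fixed, beyond the other end of the ledge; origin on the table under its centre.
- dish: Round shallow aluminium weighing dish, 72 mm across and 14 mm high, loose on the table before or behind the ledge; origin under its centre. To be left alone.
- jar: Small glass jar with a steel cap, 48 mm across and 65 mm high, loose on the table before or behind the ledge; origin under its centre. To be left alone.
- weight: Steel calibration weight with a knob, 38 mm across and 56 mm high, loose on the table before or behind the ledge; origin under its centre. To be left alone.
There are look-alikes about, which are no part of the job. What is shaped like the part that bears panel_center but orange or yellow is not meant.

How it is judged (in metres and radians):
At the end, for the whole second after the job is handed in: The panel lies flat and still on the ledge, its long side against the lip (within 6 mm, and square within 4 degrees), and 30 to 56 mm of its 130 mm length stick out past the ledge end nearest the balance (((y of balance in the frame of ledge above 0 m and y of panel_center in the frame of ledge between 0.125 and 0.151 m) or (y of balance in the frame of ledge below 0 m and y of panel_center in the frame of ledge between -0.151 and -0.125 m)) and x of panel_center in the frame of ledge above 0.019 m and angle between the x axis of panel_center and the x axis of ledge, either way round below 0.07 rad and z of panel_center in the frame of ledge between 0.058 and 0.068 m and angle between panel_center's own z axis and vertical below 0.06 rad and linear speed of panel below 0.01 m/s); the robot touches nothing.
It fails at once if the panel is lifted off the ledge (more than 8 mm) (z of panel_center in the frame of ledge above 0.071 m).
It fails at once if the panel tips or falls off the ledge (z of panel_center in the frame of ledge below 0.05 m or angle between panel_center's own z axis and vertical above 0.2 rad).
It fails at once if the dish, the jar or the weight is moved (more than 20 mm) or tipped (distance of any of dish, jar, weight from where it was at the start of the episode above 0.02 m or angle between any of dish, jar, weight's own z axis and vertical above 0.35 rad).
It also fails if it takes over 64 s, if anything falls off the work surface, if the arm or the gripper's body presses on something with over 40 N, if the wrist force passes 120 N, or if a joint passes its speed limit or range.

## Robot

A 6-joint arm with a two-finger parallel gripper is mounted at the origin on the work surface. World frame = base frame: x ahead of the robot, y to its left, z up, the work surface at z = 0. Lengths are in m, angles in degrees, forces in N, time in s.
With the tool pointing down it reaches from about 0.325 to 0.85 m from the base axis. Payload 15.5 kg.
Tool frame: the origin (TCP) lies midway between the tips of the shut fingers; the grasp point (between the pads) lies 19 mm behind it; y points along the fingers, x is the direction in which the jaws open and shut, and the axes are right-handed (so a half turn about y gives the same grasp; the last joint's range is limited). The gripper opens to 91 mm and grips with 3 to 60 N. Pads are 32 mm wide; open, the fingers measure 118 mm over their backs; the gripper's body (76 mm by 178 mm) begins 60 mm behind the grasp point.
Start: joints at [-78.982, 28.281, 77.091, -0, 74.628, -5.472], TCP at [0.177, -0.599, 0.214] pointing down, gripper open.
Joint ranges: [-166.48, 166.48], [-47.26, 123.95], [12.59, 153.08], [-70.14, 250.14], [6.76, 159.57], [-176.63, 176.63]. Speed limits (degrees/s): [108.29, 108.29, 147.25, 172.46, 172.46, 172.46].

## Interface

Orientations are given as a 3x3 rotation matrix whose columns are the frame's x, y, z axes.
In Python, from bench import ctrl gives the robot as it stands. The module is installed in compiled form; this text tells all that it offers. Calls block until the motion is done:
- ctrl.goto(position, orientation): joint-space move of the TCP to a pose.
- ctrl.move_l(position, vel=0.15, ori=None, contact_N=None): straight line of the TCP; ori=None keeps the orientation; vel is the mean speed in m/s. With contact_N (N) it stops when the force on the tool has changed by that much, and returns True; else False.
- ctrl.movej(angles): joint-space move.
- ctrl.command_gripper(opening): opening from 0.0 (shut) to 1.0 (fully open); the grip force is fixed at half the most; returns when the fingers have stopped.
- ctrl.sleep(seconds).
- ctrl.ik(position, orientation): joint angles nearest the present ones, or None.
- ctrl.read_camera(name): name is "side" or "top" or "wrist"; returns the picture (420x560x3 uint8, blue, green, red); there is no depth.
- ctrl.camera_params(name): a dict with "fx", "fy", "cx", "cy" (pixels), "pose" (4x4, takes a point from camera to world coordinates); the wrist camera has in their place "T_tool_cam" (4x4, takes a point from camera to tool coordinates, whose origin is the TCP and whose axes are the tool frame's). Camera axes: x right, y up, looking along -z (the intrinsics and any distortion apply to the point x, -y, -z); pixel columns grow to the right and rows downward; lengths in m; the calibration is good to about 2 mm. A picture is of the moment at which its call begins: read the wrist's pose just before it. camera_params takes no time and is no camera call.
A pose or a line that the arm cannot do raises ctrl.MotionError and nothing moves.
- ctrl.sign_off(): hands the job in, once; it reports no verdict.
Readings, each from a call of its own:
- ctrl.current_t(): time.
- ctrl.current_q(): joint angles.
- ctrl.current_dq(): joint speeds.
- ctrl.current_effort(): joint torques, N m.
- ctrl.current_tool_pos(): TCP position.
- ctrl.current_eef_rot(): TCP orientation.
- ctrl.current_contact_force(): force on the tool from outside, world axes, zero at the start.
- ctrl.current_wrist_torque(): the same for the moment, N m.
- ctrl.current_grip_width(): opening from 0.0 (shut) to 1.0 (fully open).
Only numpy, scipy, OpenCV 4.12 (cv2) and the standard library are available. Lean on these libraries where they do the work, as an engineer would, in place of code of your own. Each camera call takes 0.05 s, during which the arm holds its last target. There are 200 camera calls.

## Working session

There is one attempt and no reset: what is moved stays moved. The work goes in short steps, each a Python script; the robot and the scene stay as the last script left them, time stands still between calls to the robot, and variables do not carry over. Pictures are saved under pics/ and viewed, about 8 in all and at most 12, crops included, and the job is handed in when it is done.

```bash
mkdir -p pics; python3 - <<'E'
from bench import ctrl
import cv2,numpy as np
np.set_printoptions(precision=4,suppress=True)
for n in ("top","side"):
    cv2.imwrite(f"pics/{n}0.png",ctrl.read_camera(n)); print(n,ctrl.camera_params(n))
print(ctrl.camera_params("wrist"),ctrl.current_eef_rot(),ctrl.current_t())
E
```

```text
top {'fx': 482.99240826944936, 'fy': 482.99240826944936, 'cx': 279.58509547714493, 'cy': 212.41797763660998, 'pose': array([[ 0.0012,  0.9895, -0.1442,  0.3749],
       [-1.    ,  0.0018,  0.0039,  0.0543],
       [ 0.0041,  0.1442,  0.9895,  1.1739],
       [ 0.    ,  0.    ,  0.    ,  1.    ]])}
side {'fx': 384.6021962551096, 'fy': 384.6021962551096, 'cx': 284.85572371857876, 'cy': 212.52864780934738, 'pose': array([[-0.997 ,  0.0577, -0.0508,  0.4851],
       [-0.0755, -0.612 ,  0.7872,  0.8415],
       [ 0.0143,  0.7888,  0.6145,  0.6793],
       [ 0.    ,  0.    ,  0.    ,  1.    ]])}
{'fx': 323.10740155330524, 'fy': 323.10740155330524, 'cx': 280.3007423692746, 'cy': 205.66587231789106, 'T_tool_cam': array([[ 1.    ,  0.0001,  0.0002,  0.0008],
       [ 0.0001,  0.2395, -0.9709, -0.1715],
       [-0.0001,  0.9709,  0.2395,  0.0671],
       [ 0.    ,  0.    ,  0.    ,  1.    ]])} [[ 0.2838 -0.0002  0.9589]
 [-0.9589  0.0011  0.2838]
 [-0.0011 -1.      0.0001]] 0.1
```

View pics/top0.png

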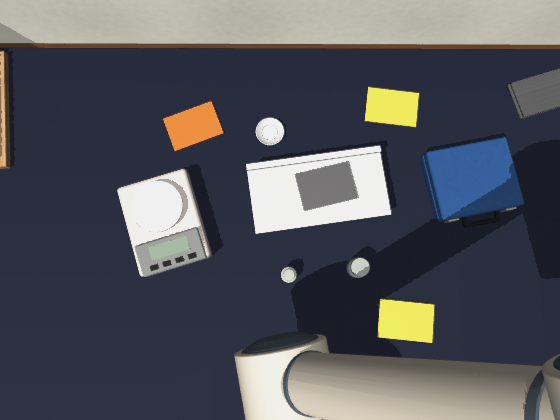

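View pics/side0.png

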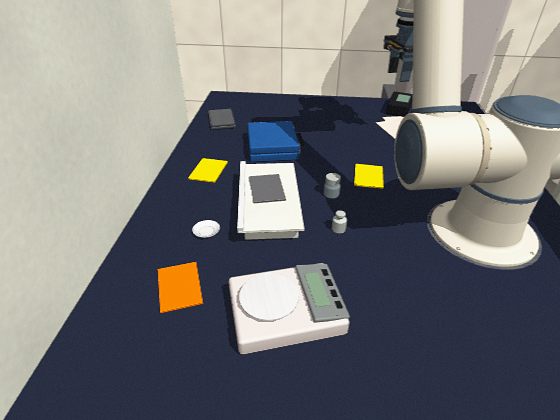

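Top view: the ledge spans about (247–391, 147–233) with its lip at the upper edge. The grey panel is centred near (327,186), and the balance is at the left (+y). The dish is behind at (270,131), with the weight (289,274) and the jar (358,267) in front. Next I'll measure these.

```bash
cat > h.py <<'E'
from bench import ctrl
import cv2,numpy as np
np.set_printoptions(precision=4,suppress=True)
def unproj(uv,z,p,T=None):
    T=p["pose"] if T is None else T
    uv=np.atleast_2d(np.asarray(uv,float))
    d=np.c_[(uv[:,0]-p["cx"])/p["fx"],-(uv[:,1]-p["cy"])/p["fy"],-np.ones(len(uv))]@T[:3,:3].T
    return T[:3,3]+d*((z-T[2,3])/d[:,2])[:,None]
def proj(P,p,T=None):
    T=p["pose"] if T is None else T
    c=(np.atleast_2d(P)-T[:3,3])@T[:3,:3]
    return np.c_[p["cx"]-p["fx"]*c[:,0]/c[:,2],p["cy"]+p["fy"]*c[:,1]/c[:,2]]
E
python3 - <<'E'
from h import *
im=cv2.imread("pics/top0.png");p=ctrl.camera_params("top")
g=im.max(2).astype(int)
# panel
roi=np.zeros(g.shape,bool);roi[155:218,285:370]=1
m=((g<160)&roi).astype(np.uint8)
n,l,s,c=cv2.connectedComponentsWithStats(m);k=1+s[1:,4].argmax()
cn=max(cv2.findContours((l==k).astype(np.uint8),0,1)[0],key=len)[:,0]
w=unproj(cn,.066,p)[:,:2]
r=cv2.minAreaRect((w*1000).astype(np.float32));print("panel",r,cv2.boxPoints(r))
# ledge
roi[:]=0;roi[140:240,240:400]=1
m=((g>120)&roi).astype(np.uint8)
n,l,s,c=cv2.connectedComponentsWithStats(m);k=1+s[1:,4].argmax()
cn=max(cv2.findContours((l==k).astype(np.uint8),0,1)[0],key=len)
for z in(.06,.07):
  r=cv2.minAreaRect((unproj(cn[:,0],z,p)[:,:2]*1000).astype(np.float32));print("ledge",z,r,cv2.boxPoints(r))
c=im[125:245,235:405];cv2.imwrite("pics/crop.png",cv2.resize(c,None,fx=4.7,fy=4.7,interpolation=cv2.INTER_CUBIC))
for n,uv,z in(("dish",(270,131),.01),("weight",(289,274),.05),("jar",(359,266),.065)):print(n,unproj(uv,z,p))
E
```

```text
panel ((600.4491577148438, -58.53662109375), (91.474609375, 131.421875), 13.634947776794434) [[ 540.5105   -5.4595]
 [ 571.4912 -133.1775]
 [ 660.3878 -111.6138]
 [ 629.4071   16.1043]]
ledge 0.06 ((594.1173706054688, -40.50714111328125), (167.63128662109375, 322.69866943359375), 8.266657829284668) [[ 487.9738  107.1147]
 [ 534.3715 -212.231 ]
 [ 700.261  -188.129 ]
 [ 653.8633  131.2168]]
ledge 0.07 ((592.1495971679688, -39.655975341796875), (166.12648010253906, 319.8017883300781), 8.266643524169922) [[ 486.9589  106.6407]
 [ 532.9399 -209.8383]
 [ 697.3403 -185.9526]
 [ 651.3593  130.5263]]
dish [[0.7499 0.0739 0.01  ]]
weight [[0.3951 0.0279 0.05  ]]
jar [[ 0.4132 -0.1317  0.065 ]]
```

View pics/crop.png

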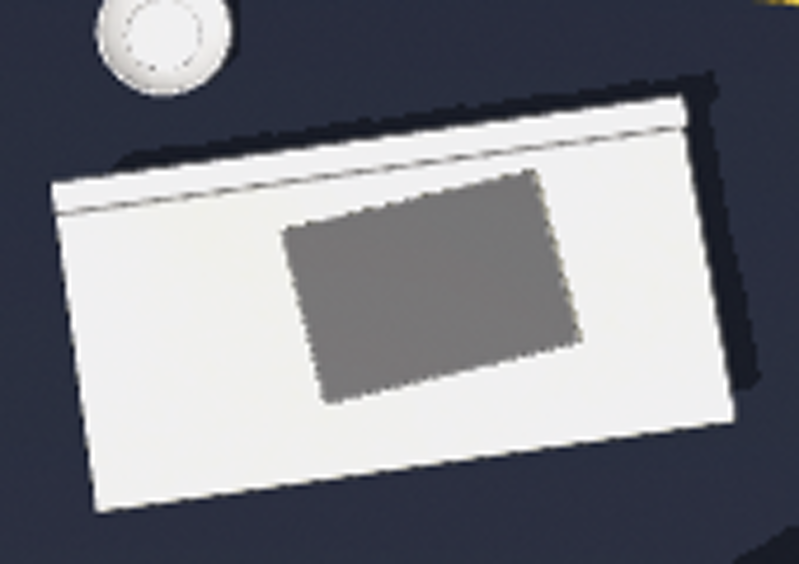

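```bash
cat >> h.py <<'E'
a=np.deg2rad(8.27);lx=np.array([np.cos(a),np.sin(a),0]);ly=np.array([-np.sin(a),np.cos(a),0]);O=np.array([.5903,-.0411,0])
def L(w): d=np.atleast_2d(w)-O; return np.c_[d@lx,d@ly,d[:,2]]
def W(x,y,z): return O+x*lx+y*ly+np.array([0,0,z])
dn=np.array([0,0,-1.])
R1=np.c_[-ly,dn,lx]; R2=np.c_[lx,dn,ly]; R2b=np.c_[-lx,dn,-ly]
def wrist(name):
    p=ctrl.camera_params("wrist");T=np.eye(4);T[:3,:3]=ctrl.current_eef_rot();T[:3,3]=ctrl.current_tool_pos()
    im=ctrl.read_camera("wrist");cv2.imwrite(f"pics/{name}.png",im);T=T@p["T_tool_cam"];np.save(f"pics/{name}.npy",T);return im,p,T
E
python3 - <<'E'
from h import *
p=ctrl.camera_params("top")
for z in(.06,.07):print(L(unproj([(247.1,170.3),(381,152.2)],z,p))*1000)
print(L(unproj([(247,164),(380,146.5)],.07,p))*1000)
for n,P,R in(("1",W(-.085,-.0187,.0615),R1),("2",W(.025,-.11,.062),R2),("2e",W(.025,.06,.062),R2),("2b",W(.025,-.11,.062),R2b)):print(n,ctrl.ik(P,R))
ctrl.goto(W(-.10,-.0187,.20),R1)
wrist("w1");print(ctrl.current_t())
E
```

```text
[[  70.9474  159.2307   60.    ]
 [  69.5154 -161.4752   60.    ]]
[[  68.5203  158.9269   70.    ]
 [  67.1011 -158.9      70.    ]]
[[  83.5311  157.1483   70.    ]
 [  81.0729 -158.9521   70.    ]]
1 [-14.6944  31.6628 101.9186  -0.      46.4186  67.0356]
2 [-18.3419  39.5206  82.1806  -0.      58.2988 -26.6119]
2e [ -3.571   36.9629  88.4411  -0.      54.596  -11.841 ]
2b [-18.3419  39.5206  82.1806  -0.      58.2988 153.3881]
2.3417
```

View pics/w1.png

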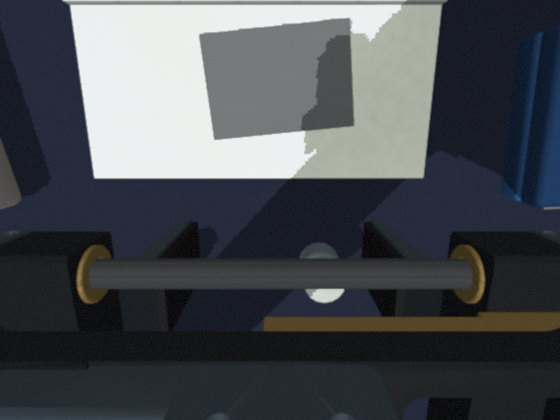

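The wrist view shows the ledge front corners at (94,178) and (424,178), and panel corners at (200,35), (349,18), (354,126) and (215,139). Jar (323,272) is well in front. I'll cross-check these, then find the deck by touch and square the panel against the lip.

```bash
python3 - <<'E'
from h import *
p=ctrl.camera_params("wrist");T=np.load("pics/w1.npy")
print(L(unproj([(94,178),(424,178)],.06,p,T))*1000)
print(L(unproj([(200,35),(349,18),(354,126),(215,139)],.066,p,T))*1000)
y=-.0187
ctrl.move_l(W(-.076,y,.075),vel=.12)
print("touch",ctrl.move_l(W(-.076,y,.055),vel=.01,contact_N=4))
z=ctrl.current_tool_pos()[2];print(z,ctrl.current_contact_force())
z+=.002; open("z.txt","w").write(str(z))
ctrl.move_l(W(-.076,y,z),vel=.02)
print(ctrl.current_contact_force())
print("push",ctrl.move_l(W(-.030,y,z),vel=.015,contact_N=7),L(ctrl.current_tool_pos())*1000,ctrl.current_contact_force())
ctrl.sleep(.2);print(L(ctrl.current_tool_pos())*1000,ctrl.current_contact_force(),ctrl.current_t())
E
```

```text
[[ -81.6922  161.0349   60.    ]
 [ -81.9573 -159.8599   60.    ]]
[[ 43.4361  48.9567  66.    ]
 [ 56.5259 -78.7604  66.    ]
 [-32.803  -87.823   66.    ]
 [-44.3932  40.3546  66.    ]]
touch True
0.0602416200342208 [-0.8439  0.5384  8.7434]
[-0.2413 -0.7885 -0.3001]
push True [[-39.3151 -18.5064  61.8284]] [ 0.583  -0.3856 -0.8461]
[[-39.3671 -18.4428  61.6798]] [ 0.2342 -0.3439  0.0426] 7.5667
```

```bash
python3 - <<'E'
from h import *
y=-.0187;z=float(open("z.txt").read())
for i in range(3):
  print("push",ctrl.move_l(W(-.028,y,z),vel=.012,contact_N=14),L(ctrl.current_tool_pos())*1000,ctrl.current_contact_force())
ctrl.move_l(W(-.060,y,z),vel=.06); ctrl.move_l(W(-.10,y,.20),vel=.15)
wrist("w2");print(ctrl.current_t())
E
```

```text
push True [[-39.2886 -18.1951  61.2398]] [ 0.3902 -0.0004 -0.2758]
push True [[-39.336  -17.96    60.7626]] [ 0.1099 -0.6883  0.5892]
push True [[-39.2024 -17.8503  60.5784]] [-1.7467 -0.0751  6.8356]
10.45
```

View pics/w2.png

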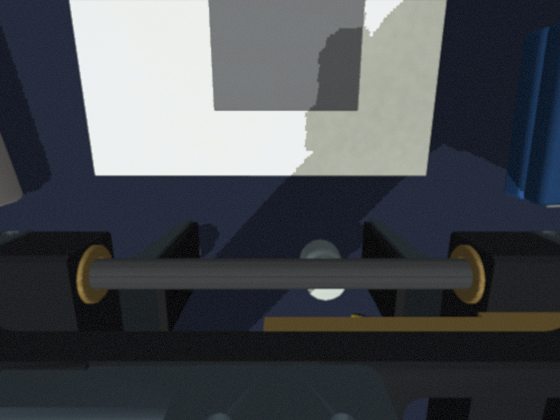

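```bash
python3 - <<'E'
from h import *
p=ctrl.camera_params("wrist");T=np.load("pics/w2.npy")
print(L(unproj([(95,176),(427,176)],.06,p,T))*1000)
print(L(unproj([(214,110.5),(359,110.5)],.066,p,T))*1000)
im,p,T=wrist("w2b");print(L(ctrl.current_tool_pos())*1000,L(T[:3,3])*1000)
b=ctrl.read_camera("top");pt=ctrl.camera_params("top")
cv2.imwrite("pics/t2.png",cv2.resize(b[125:245,235:405],None,fx=4.7,fy=4.7,interpolation=cv2.INTER_CUBIC))
E
```

```text
[[ -82.6182  161.0989   60.    ]
 [ -82.2578 -160.3729   60.    ]]
[[-21.7666  41.1447  66.    ]
 [-21.7323 -89.5768  66.    ]]
[[-100.2185  -18.5426  199.1779]] [[-29.9595 -19.994  369.4267]]
```

View pics/t2.png

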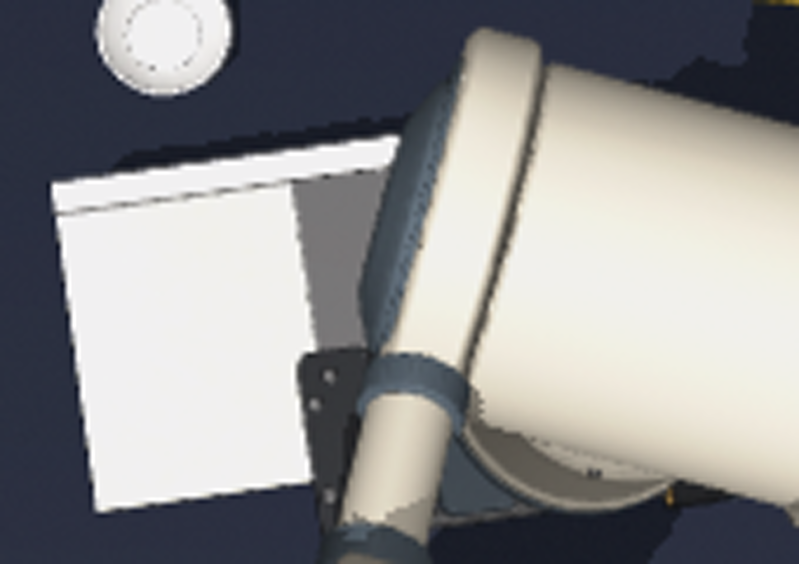

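The panel is square against the lip, with its front edge at x≈-21 mm and its ends at y≈+41 and -89.5 mm. Next comes the push along the ledge, with both fingers on the far end, stopping short to check.

```bash
python3 - <<'E'
from h import *
ctrl.goto(W(.023,-.125,.14),R2)
ctrl.command_gripper(.5)
ctrl.move_l(W(.023,-.125,.075),vel=.12)
print("touch",ctrl.move_l(W(.023,-.125,.055),vel=.01,contact_N=4))
z=ctrl.current_tool_pos()[2];print(z); z=max(z,.0595)+.0022
ctrl.move_l(W(.023,-.125,z),vel=.02)
print(L(ctrl.current_tool_pos())*1000,ctrl.current_contact_force(),ctrl.current_t())
print("push",ctrl.move_l(W(.025,.035,z),vel=.03,contact_N=25),L(ctrl.current_tool_pos())*1000,ctrl.current_contact_force())
wrist("w3");print(ctrl.current_t());open("z.txt","w").write(str(z))
E
```

```text
touch True
0.06026538201682643
[[  23.0342 -125.0461   62.5173]] [ 0.0519 -0.0211 -0.2804] 15.2333
push False [[25.0186 34.9637 62.4613]] [-1.3728 -1.9781 -0.7318]
20.7667
```

View pics/w3.png

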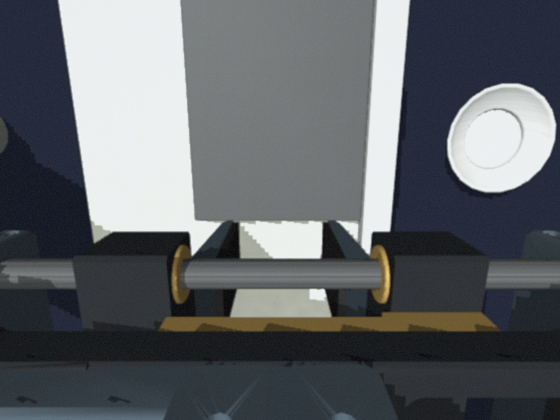

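Panel's pushed end is at row 220, columns 195–361; it runs along the lip with no visible gap. I'll compute where the end is and finish the push.

```bash
python3 - <<'E'
from h import *
p=ctrl.camera_params("wrist");T=np.load("pics/w3.npy")
e=L(unproj([(195,220),(361,220)],.066,p,T))*1000;print(e)
off=e[:,1].mean()/1000-ctrl.current_tool_pos().__sub__(O)@ly;print("off",off)
z=float(open("z.txt").read())
off=np.clip(off,.015,.021)
print("push",ctrl.move_l(W(.026,.073-off,z),vel=.025,contact_N=25),L(ctrl.current_tool_pos())*1000,ctrl.current_contact_force())
ctrl.sleep(.2)
ctrl.move_l(W(.026,.035,z),vel=.06);ctrl.move_l(W(.026,.02,.16),vel=.15)
wrist("w4")
cv2.imwrite("pics/t4.png",ctrl.read_camera("top"));print(ctrl.current_t())
E
```

```text
[[-21.0767  51.9577  66.    ]
 [ 68.7806  51.9519  66.    ]]
off 0.016963757967874638
push False [[26.3684 56.0808 62.573 ]] [-0.1766 -0.3211  0.3443]
23.3667
```

View pics/w4.png

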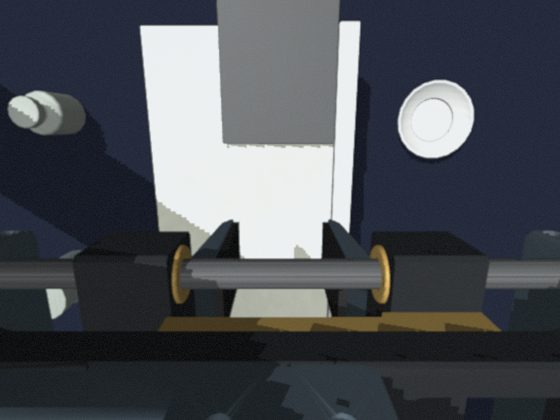

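Ledge end is at row 26 (columns 141–218) and the panel's rear edge at row 143 (columns 222–335), sitting against the lip. The dish, weight and jar look untouched. I'll clear the arm and check from above.

```bash
python3 - <<'E'
from h import *
p=ctrl.camera_params("wrist");T=np.load("pics/w4.npy")
print(L(unproj([(141,26),(218,24.5)],.06,p,T))*1000,L(unproj([(222,143.5),(335,143.5)],.066,p,T))*1000)
ctrl.move_l(W(-.02,-.05,.25),vel=.2)
ctrl.movej([-78.982,28.281,77.091,0,74.628,-5.472])
im=ctrl.read_camera("top");p=ctrl.camera_params("top")
cv2.imwrite("pics/t5.png",cv2.resize(im[100:290,190:410],None,fx=3.6,fy=3,interpolation=cv2.INTER_CUBIC)[:, :])
mx=im.max(2).astype(int);s=mx-im.min(2)
m=((mx>70)&(mx<170)&(s<12)).astype(np.uint8);m[:140]=0;m[225:]=0;m[:,:215]=0;m[:,330:]=0
m=cv2.morphologyEx(m,cv2.MORPH_OPEN,np.ones((3,3)))
n,l,st,c=cv2.connectedComponentsWithStats(m);k=1+st[1:,4].argmax()
cn=max(cv2.findContours((l==k).astype(np.uint8),0,1)[0],key=len)[:,0]
r=cv2.minAreaRect((L(unproj(cn,.066,p))[:,:2]*1000).astype(np.float32));print(r)
print(ctrl.current_t(),ctrl.current_contact_force())
E
```

```text
[[-80.3901 160.5121  60.    ]
 [-21.8399 161.5165  60.    ]] [[-21.5591  73.0682  66.    ]
 [ 69.4848  73.0752  66.    ]]
((25.084896087646484, 137.80844116210938), (130.74130249023438, 91.71578979492188), 89.90492248535156)
26.4833 [0.1442 0.652  0.132 ]
```

View pics/t5.png

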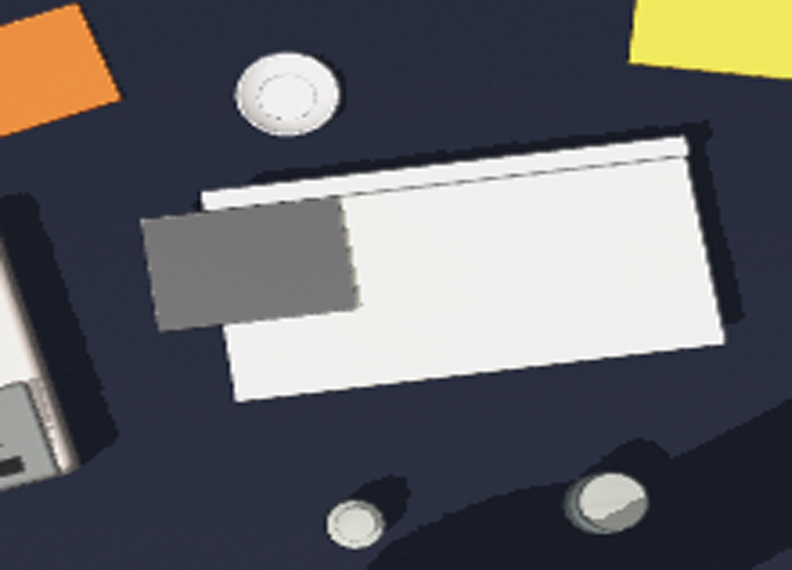

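The panel is against the lip and square to it, with its centre at (25.1, 137.8) mm in the ledge frame. The dish (288,94), weight (355,523) and jar (607,503) stand where they were, and the arm is clear.

```bash
python3 -c "
from bench import ctrl
ctrl.sign_off()"
```

```text
the job is handed in; nothing more can be done
```

The panel is in place and the job is handed in. It lies against the lip with about 43 mm of its length past the ledge end nearest the balance. I squared it against the lip with the open fingertips, then pushed it along the ledge from its far end. The arm is back at its start pose.

**Last checks:**
- **Position:** the top camera puts the panel centre at x = 25.1 mm and y = 137.8 mm in the ledge frame, square to the lip within about 0.1°. The wrist camera agreed, with the rear edge at y = 73.1 mm, so the centre is at about 138 mm.
- **Other objects:** the dish, jar and weight look unmoved in the pictures. I compared them by eye and did not re-measure them.
- **Time:** the robot clock read about 26.5 s just before hand-in.

**One oddity:** during the push to the lip, the contact stop triggered with the fingers about 3 mm short of where I expected. Three further tries stopped at the same place. The fingers are slightly deeper than I assumed, and the pictures confirmed the panel was already at the lip.

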